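Stow the nail tray under the tote's deck and lock it in

ROBOT

A 6-joint arm with a two-finger parallel gripper is mounted at the origin on the work surface. World frame = base frame: x ahead of the robot, y to its left, z up, the work surface at z = 0. Lengths are in m, angles in degrees, forces in N, time in s.
With the tool pointing down it reaches from about 0.375 to 0.9 m from the base axis. Payload 3.1 kg.
Tool frame: the origin (TCP) lies on the centre line of the jaws, within the pads' length; the fingertips stand 22 mm ahead of it and the grasp point (between the pads) lies 3 mm ahead of it; z points along the fingers, y is the line along which they close (so a half turn about z gives the same grasp; the last joint's range is limited). The gripper opens to 87 mm and grips with 3 to 60 N. Pads are 19 mm wide; open, the fingers measure 117 mm over their backs; the gripper's body (75 mm by 190 mm) begins 51 mm behind the grasp point.
Start: joints at [62.195, 30.224, 82.088, -0, 67.689, -10.227], TCP at [0.189, 0.596, 0.245] pointing down, gripper open.
Joint ranges: [-176.69, 176.69], [-43.24, 126.21], [12.49, 139.97], [-82, 262], [0, 151.66], [-163.58, 163.58]. Speed limits (degrees/s): [159.86, 159.86, 180, 180, 180, 180].

INTERFACE

Orientations are given as a 3x3 rotation matrix whose columns are the frame's x, y, z axes.
In Python, from rig import * gives the robot as it stands.
- The arm moves only by the shell command python3 -m jog 'ROWS'. ROWS is text: rows parted by semicolons, each of 7 numbers parted by spaces: the shift along the tool's x, y, z in mm, then the turn, a rotation vector about the tool's x, y, z in rad, then the finger opening in mm, from 0 to 87. In form: tx ty tz ax ay az fingers; .... A call has 1 to 12 rows; each row shifts and turns the commanded pose from where the row before left it, along the tool's axes as they then stand; what a row does not reach is not made up. A row lasts 1/8 s, in which the tool goes at most 62.5 mm and 10.7 degrees, less where a joint would pass 70% of its speed; a pose out of reach is approached as far as the arm can. A call with a gripper value outside its range is refused whole. The fingers move at their own pace and stop on an object; the grip force is fixed at half the most. Time passes only in rows, so rows that do not move let the fingers close. It gives the time, the measured TCP pose, the force, the opening and the grip force at its end, in the units of the state.
- read_state(): the state, without advancing time (a new reading comes with each control period).
- capture(name): name is "scene" or "top" or "wrist"; returns a dict with "color" (480x640x3 uint8, red, green, blue), "camera_matrix" (3x3 intrinsics, pixels), "R" (3x3) and "t" (3): a world point X has camera coordinates R X + t. Camera axes: x right, y down, z forward; pixel columns grow to the right and rows downward; lengths in m; the calibration is good to about 2 mm. A picture is of the moment at which its call begins. There is no depth.
- hand_in(): hands the job in; it is judged then, once.
Trained networks look in the newest picture that a camera, given by its name, has taken for a name from the list of things; names that differ only in an ending like _2 or _b are one class to them, and where a whole thing is asked for, a point or a joint stands for the part that bears it (a point fixed in the world has none). Each returns a list of dicts, best first, with "conf" (0 to 1); they miss things now and then, are a little off and sometimes report something else, mostly with a low value. They report only what shows in the picture. A call takes as long as a camera call.
- find_in(camera, target): "at" ([x, y, z] in m, in world coordinates, good to about 4 mm: the middle of the surface that is visible of it).
- trace(camera, target): "pixels" (480x640 bool, what is visible of it).
- place_of(camera, target): "at" ([x, y, z] in m, in world coordinates, good to about 4 mm: a listed point, or the origin of a listed thing).
The state is a dict: "time_s": time; "joint_positions": joint angles; "qvel": joint speeds; "tau": joint torques, N m; "position": TCP position; "tcp_rot": TCP orientation; "force": force on the tool from outside, world axes, zero at the start; "moment": the same for the moment, N m; "opening": opening from 0.0 (shut) to 1.0 (fully open); "grasp_force": force on a finger pad.
Only numpy, scipy, OpenCV 4.12 (cv2) and the standard library are available. Lean on these libraries where they do the work, as an engineer would, in place of code of your own. Each camera call takes 0.05 s, during which the arm holds its last target. There are 200 camera calls.

TASK

Slide the clear nail tray into its bay under the deck of the blue tool tote, keeping it level and its rim clear of the deck's underside, and press it gently home until the silicone buffers hidden at the back of the bay give; its plastic is brittle, so never force it. Then swing the lever lock right down across the front of the tray and let go, leaving the sanding block and the bumper tube where they are.

Things in the scene. Friction and masses are not known exactly. Their poses are not given: they have to be found in the camera images.
- tray: Open clear plastic nail tray, brittle, holding nails, 0.2 to 0.4 kg. Box 120 (x) by 120 (y) mm, 36 high, walls 3. Origin: centre of its underside, z up; +x points to its nose, the end that enters the bay first. Starts flat on the floor in front of the tote, nose roughly towards it. More than 20 N between it and any part of the tote cracks it.
- fin (a point): Point in the tray's pull fin: a solid upright tab in the middle of its front (-x) face, to be gripped from above across its thickness. 14 mm thick (along tray y), 60 mm long (from 60 to 120 mm in front of the tray's origin), from 3 to 37 mm above the tray's underside; this point is 95 mm in front of the origin and 20 mm up. Axes as the tray's.
- tote: Blue open tool tote, 400 wide (y), 240 deep (x), 125 high, carrying bar folded over its back rim to 173 mm; heavy, does not shift. Origin: on the marble, midway along its front face, in the plane of that face; +x points into the tote, +y along the face, z up. Over the bay is the deck with a pocket on it (lip 66 mm high at the face); the tub's front wall (125 mm high) stands 100 mm behind the face.
- mouth (a point): Middle of the bay's mouth, on the bay floor, 3 mm above the tote's origin; axes as the tote's. The bay is 124 mm wide between its walls, its floor 3 mm and the deck's underside 47 mm above the marble. The floor runs out 20 mm before the face as a sill, then a ramp to 34 mm; on the sill, lead-ins 15 mm high flare from 124 to about 143 mm apart.
- stop_front (a point): Fixed point in the bay 120 mm behind the face, 20 mm up. Hidden there, two silicone buffers (35 mm either side) on a stop bar meet the tray's nose. The bar's setting differs each time: the buffers' faces lie 0 to 15 mm beyond this point, to be found by feel. Together they give 4 N per mm for 3 mm, then are solid. Pressing home takes 4 to 8 N beyond the sliding drag (1 to 6 N).
- lever (a joint): Angle of the lever lock, rad. 0: upright (open); pi/2: level across the tray's front, pointing to the tote's -y, against its stop (closed). Range -0.3 to pi/2; starts between 0 and 0.35; stays where left; takes about 0.13 N m. Black bar 80 mm long from pivot to tip, 16 to 20 wide, lying 4 to 16 mm before the face (thumb pad to 20): it cannot pass a tray that sticks out.
- lever_pivot (a point): On the lever's turning axis, which runs along the tote's x: 105 mm to the tote's +y from the mouth's middle, 30 mm above the marble, 10 mm in front of the face. Axes as the tote's.
- lever_tip (a point): Middle of the lever's free end, 80 mm from the pivot, 10 mm in front of the tote's face.
- block: Bystander: beech sanding block with cork sole, 110 x 62 x 32 mm, on the floor. Origin: centre of its underside.
- tube: Bystander: white capped tube of silicone wall bumpers standing on end, 47 mm across, 152 mm high. Origin: centre of its underside.

How it is judged (in metres and radians):
On the way, in this order (a step that is already met when the one before it is completed fails the run):
1. the tray, lying in the bay, is pressed home against the silicone buffers with at least 3 N for 0.2 s, the lever still open (contact force between tray and buffer_c0 above 3 N and x of tray in the frame of tote above 0.058 m and angle between tray's own z axis and vertical below 0.05 rad and value of joint lever below 1.2 rad), for 0.2 s.
2. the lever lock is swung right down across the tray's front (value of joint lever above 1.5 rad), for 0.2 s.
At the end, for the whole second after the job is handed in: The lever lock lies within 0.07 rad of its closed stop; the tray lies flat on the bay floor, at rest, straight in the bay, its nose within 3 mm of the buffers and its front no more than 2 mm out of the tote's face; the robot touches nothing (value of joint lever above 1.5 rad and x of tray in the frame of tote above 0.058 m and x of buffer_c0 in the frame of tray below 0.068 m and angle between tray's own z axis and vertical below 0.05 rad and z of tray in the frame of tote below 0.006 m and angle between the x axis of tray and the x axis of tote, either way round below 0.06 rad and linear speed of tray below 0.01 m/s).
It fails at once if the tray is pressed against the tote, its stop or its lever with more than 20 N (contact force between tray and tote above 20 N).
It fails at once if the tray's rim rubs the deck's underside with more than 2 N (contact force between tray and tote_c0 above 2 N).
It fails at once if the tray is tipped by more than 20 degrees (angle between tray's own z axis and vertical above 0.35 rad).
It fails at once if the sanding block is moved (distance of block from where it was at the start of the episode above 0.015 m).
It fails at once if the bumper tube is moved or knocked over (distance of tube from where it was at the start of the episode above 0.015 m or angle between tube's own z axis and vertical above 0.2 rad).
It also fails if it takes over 72 s, if anything falls off the work surface, if the arm or the gripper's body presses on something with over 40 N, if the wrist force passes 120 N, or if a joint passes its speed limit or range.

## Working session

There is one attempt and no reset: what is moved stays moved. The work goes in short steps, Python scripts to look and compute and a shell command to move; the robot and the scene stay as the last step left them, time stands still between calls to the robot, and variables do not carry over. Pictures are saved under pics/ and viewed, at most 13 in all, crops included, and the job is handed in when it is done.

```bash
mkdir -p pics; ls
python3 - <<'E'
from rig import *
import cv2,numpy as np
s=read_state();print(s['time_s'],s['position'],np.round(s['tcp_rot'],3).tolist(),s['force'],s['opening'])
for c in ("scene","top"):
    d=capture(c);cv2.imwrite(f"pics/{c}0.png",d["color"][:,:,::-1])
    print(c,np.round(d['camera_matrix'],1).tolist(),np.round(d['R'],3).tolist(),np.round(d['t'],3).tolist())
    for n in("tray","fin","tote","mouth","stop_front","lever","lever_pivot","lever_tip","block","tube"):
        try:
            r=place_of(c,n)
            print(n,[(np.round(q['at'],4).tolist(),round(q['conf'],2)) for q in r[:2]])
        except Exception as e: print(n,e)
print(read_state()['time_s'])
E
```

```text
pics
0.0 [0.18838308 0.59521829 0.2435545 ] [[-0.953, 0.302, -0.001], [0.302, 0.953, -0.002], [0.0, -0.002, -1.0]] [-0.38343007 -0.40945525  0.12496482] 1.0034648816807468
scene [[589.9, 0.0, 324.8], [0.0, 589.9, 249.7], [0.0, 0.0, 1.0]] [[0.697, 0.717, 0.01], [0.42, -0.397, -0.816], [-0.582, 0.573, -0.577]] [-0.436, -0.191, 1.862]
tray [([0.5214, 0.078, 0.0023], 0.7)]
fin [([0.4333, 0.0946, 0.0237], 0.97)]
tote [([0.6774, 0.0543, 0.0013], 0.69)]
mouth []
stop_front [([0.7948, 0.0632, 0.0168], 0.77), ([0.4341, 0.0965, 0.0205], 0.48)]
lever it knows: block, fin, lever_pivot, lever_tip, mouth, stop_front, tote, tray, tube
lever_pivot [([0.6545, 0.1581, 0.0294], 0.7)]
lever_tip [([0.6545, 0.1481, 0.11], 0.57)]
block [([0.5107, -0.351, -0.0007], 0.9)]
tube [([0.46, 0.3666, -0.0015], 0.97)]
top [[438.1, 0.0, 318.2], [0.0, 438.1, 243.2], [0.0, 0.0, 1.0]] [[0.033, -0.999, 0.006], [-0.973, -0.034, -0.228], [0.228, 0.002, -0.974]] [-0.021, 0.64, 1.044]
tray [([0.5239, 0.0744, 0.0006], 0.79), ([0.6766, 0.0576, 0.0005], 0.47)]
fin [([0.525, 0.0757, 0.001], 0.24)]
tote [([0.676, 0.0535, -0.0018], 0.81)]
mouth [([0.6775, 0.0502, -0.0026], 0.76)]
stop_front [([0.5256, 0.0761, 0.0024], 0.7)]
lever it knows: block, fin, lever_pivot, lever_tip, mouth, stop_front, tote, tray, tube
lever_pivot [([0.6561, 0.1568, 0.0311], 0.78)]
lever_tip [([0.6566, 0.1454, 0.1064], 0.42)]
block [([0.5085, -0.3499, -0.0005], 0.67)]
tube [([0.4639, 0.3663, -0.0005], 0.58)]
1.0
```

View pictures.

View pics/scene0.png

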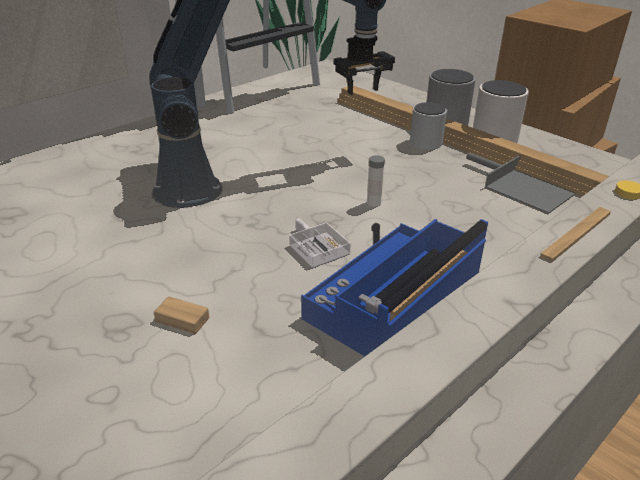

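View pics/top0.png

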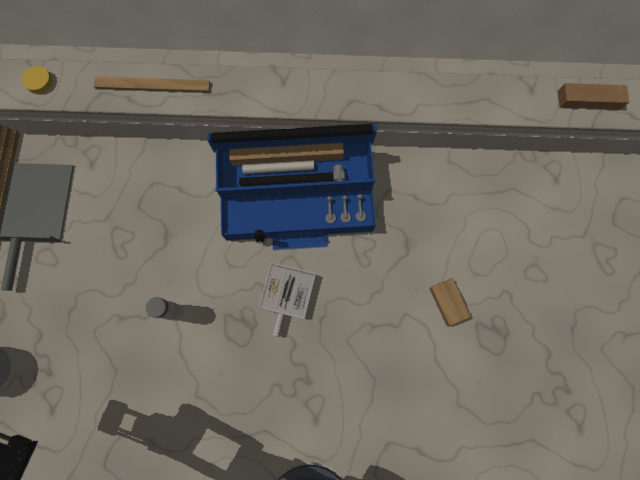

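Scene: the tray is centred near (320,243), with its fin towards the robot, and the black lever stands at (376,232). Top: the tote's front edge runs (224,241)-(374,231), the tray is at (288,291), the fin at (279,325), and the lever at (259,236). Next I move over the tray to measure with the wrist camera.

```bash
R="-38 -33 -5 0 0 -0.009 87"; python3 -m jog '-38 -33 -5 0 0 0 87;-38 -33 -5 0 0 0 87;-38 -33 -5 0 0 0 87;-38 -33 -5 0 0 0 87;-38 -33 -5 0 0 0 87;-38 -33 -5 0 0 0 87;-38 -33 -5 0 0 0 87;-38 -33 -5 0 0 0 87;-38 -33 -5 0 0 0 87;-38 -33 -5 0 0 0 87;-38 -33 -5 0 0 -0.1 87;0 0 0 0 0 0 87'
cat > h.py <<'E'
from rig import *
import cv2,numpy as np
def snap(c,f=None):
    d=capture(c)
    if f: cv2.imwrite(f"pics/{f}.png",d["color"][:,:,::-1])
    d["C"]=-d["R"].T@d["t"];return d
def onz(d,uv,z):
    r=d["R"].T@np.linalg.inv(d["camera_matrix"])@np.array([uv[0],uv[1],1.0])
    return d["C"]+r*(z-d["C"][2])/r[2]
def tri(ds,uvs):
    A=np.zeros((3,3));b=np.zeros(3)
    for d,uv in zip(ds,uvs):
        r=d["R"].T@np.linalg.inv(d["camera_matrix"])@np.array([uv[0],uv[1],1.0]);r/=np.linalg.norm(r)
        P=np.eye(3)-np.outer(r,r);A+=P;b+=P@d["C"]
    return np.linalg.solve(A,b)
def proj(d,X):
    p=d["camera_matrix"]@(d["R"]@np.asarray(X)+d["t"]);return p[:2]/p[2]
def places(c,names):
    for n in names: print(c,n,[(np.round(q['at'],4).tolist(),round(q['conf'],2)) for q in place_of(c,n)[:2]])
E
python3 - <<'E'
from h import *
import pickle
d=snap("wrist","w1");pickle.dump(d,open("w1.pkl","wb"));print(d["C"],d["R"].round(2).tolist())
places("wrist",("tray","fin","tote","mouth","lever_pivot","lever_tip"))
E
```

```text
time_s: 2.5
position: [0.4801, 0.1208, 0.3002]
tcp_rot: [[-0.978, 0.21, 0.003], [0.21, 0.978, -0.001], [-0.003, 0.0, -1.0]]
force: [-0.9, 0.7, -0.5]
opening: 1.002
grasp_force: 0.0
[0.3976096  0.13798353 0.44135157] [[0.21, 0.98, -0.0], [0.93, -0.2, 0.31], [0.3, -0.06, -0.95]]
wrist tray [([0.5221, 0.0767, -0.0], 0.92)]
wrist fin [([0.432, 0.0959, 0.0188], 0.94)]
wrist tote [([0.6797, 0.0504, 0.0025], 0.94)]
wrist mouth [([0.6763, 0.0506, 0.0042], 0.85)]
wrist lever_pivot [([0.6493, 0.1513, 0.0319], 0.67)]
wrist lever_tip [([0.4588, 0.3657, 0.0026], 0.17)]
```

View pics/w1.png

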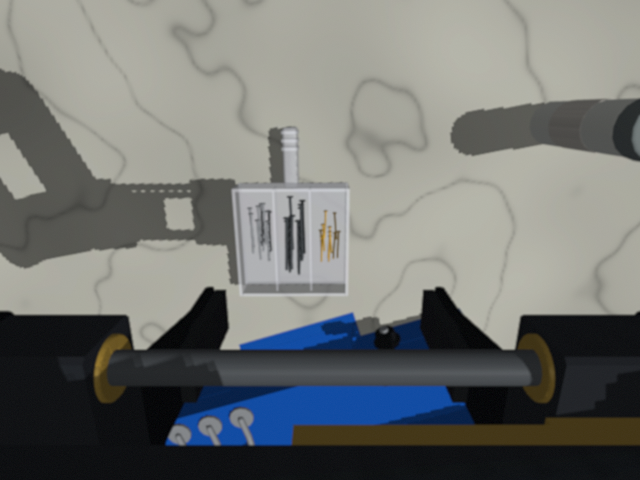

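Wrist view: tray rim corners at about (235,187), (349,184), (348,294) and (241,295), fin (290,128)-(291,183), and the ramp's front edge (241,346)-(353,314). I'll take a second wrist viewpoint further forward.

```bash
python3 -m jog '-30 0 0 0 0 0 87;-30 0 0 0 0 0 87;-30 0 0 0 0 0 87;0 0 0 0 0 0 87' | head -2
python3 - <<'E'
from h import *
import pickle
d=snap("wrist","w2");pickle.dump(d,open("w2.pkl","wb"));print(d["C"])
places("wrist",("tray","fin","tote","mouth","lever_pivot","lever_tip"))
d1=pickle.load(open("w1.pkl","rb"))
print("ramp",[onz(d1,p,0.0).round(4).tolist() for p in((241,346),(353,314))])
t=snap("top");print("lip",[onz(t,p,.066).round(4).tolist() for p in((224,241),(374,231))])
E
```

```text
time_s: 3.35
position: [0.567, 0.1054, 0.2993]
[0.48474704 0.12207798 0.44061559]
wrist tray [([0.5242, 0.0796, 0.0031], 0.82)]
wrist fin [([0.4294, 0.094, 0.0196], 0.74)]
wrist tote [([0.6746, 0.0515, 0.0003], 0.76)]
wrist mouth [([0.6742, 0.0544, 0.004], 0.9)]
wrist lever_pivot [([0.6496, 0.1562, 0.031], 0.67)]
wrist lever_tip [([0.6565, 0.1473, 0.1116], 0.83)]
ramp [[0.6534, -0.0243, 0.0], [0.6387, 0.1226, 0.0]]
lip [[0.6401, 0.2432, 0.066], [0.6801, -0.1423, 0.066]]
```

View pics/w2.png

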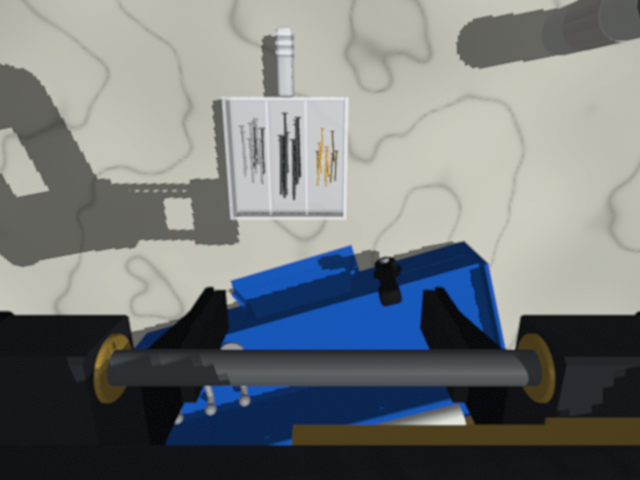

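Second wrist view: tray rim corners at (222,98), (348,97), (346,218) and (231,218), fin end at (285,29), ramp edge (231,281)-(352,247), lip's +y corner (466,243), lever tip (386,262). I'll refine these and triangulate.

Run:
```python
from h import *
import pickle
d1,d2=[pickle.load(open(f"w{i}.pkl","rb")) for i in(1,2)]
g1,g2=[cv2.cvtColor(d["color"],cv2.COLOR_RGB2GRAY) for d in(d1,d2)]
def sub(g,p): return cv2.cornerSubPix(g,np.float32([[p]]),(6,6),(-1,-1),(3,40,.01))[0,0]
P=[((235,187),(222,98)),((349,184),(348,97)),((348,294),(346,218)),((241,295),(231,218)),((241,346),(231,281)),((353,314),(352,247))]
for a,b in P:
    a2,b2=sub(g1,a),sub(g2,b);print(a2.round(1),b2.round(1),tri([d1,d2],[a2,b2]).round(4))
print("ramp2",[onz(d2,p,0).round(4).tolist() for p in((231,281),(352,247))])
print("fin top",[onz(d,p,.037).round(4).tolist() for d,ps in((d1,((290,127),(291,183))),(d2,((285,28),(286,96)))) for p in ps])
print("lip corner",onz(d2,(466,243),.066).round(4))
# blue mask of d2 -> save zoom of both
z=np.hstack([cv2.resize(d["color"][r0:r0+120,180:420],None,fx=1.66,fy=1.66,interpolation=2) for d,r0 in((d1,230),(d2,200))])
```

```text
[234.2 187.3] [221.7  99.1] [0.4538 0.0273 0.0214]
[348.4 188.1] [347.1  96.9] [0.4771 0.1462 0.0362]
[344.8 292.8] [343.6 215.5] [0.5891 0.1205 0.0407]
[241.9 293.2] [230.9 218.4] [0.5712 0.0043 0.0279]
[238.7 348.9] [230.6 280.4] [ 0.6391 -0.0165  0.0302]
[352.2 312.1] [350.7 244.7] [0.6352 0.1221 0.0014]
ramp2 [[0.6513, -0.0261, 0.0], [0.6388, 0.123, 0.0]]
fin top [[0.4063, 0.1023, 0.037], [0.4597, 0.0904, 0.037], [0.4081, 0.1022, 0.037], [0.4645, 0.0896, 0.037]]
lip corner [0.6346 0.2333 0.066 ]
```

```bash
python3 -m jog '35 -9 30 0 0 0 87;35 -9 30 0 0 0 87;35 -9 30 0 0 0 87;35 -10 30 0 0 0 87;0 0 30 0 0 0 60;0 0 30 0 0 0 40;0 0 30 0 0 0 40;0 0 30 0 0 0 40;0 0 20 0 0 0 40;0 0 0 0 0 0 40'
python3 - <<'E'
from h import *
import pickle
d=snap("wrist","w3");pickle.dump(d,open("w3.pkl","wb"));print(read_state()["position"],read_state()["force"])
E
```

```text
time_s: 5.0
position: [0.4205, 0.0976, 0.0387]
tcp_rot: [[-0.979, 0.205, -0.002], [0.205, 0.979, 0.0], [0.002, -0.0, -1.0]]
force: [0.4, 0.6, 0.4]
opening: 0.48
grasp_force: 0.0
[0.4209449  0.09760618 0.03946834] [0.3779126  0.64400544 0.41003375]
```

View pics/w3.png

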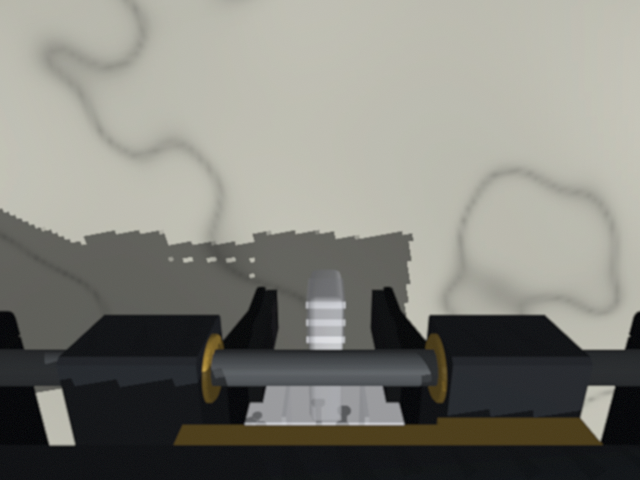

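The fin (x about 325) sits midway between the fingers (263 and 385). I'll lower and grip.

```bash
python3 -m jog '0 0 11 0 0 0 40;0 0 0 0 0 0 10;0 0 0 0 0 0 10;0 0 0 0 0 0 10;0 0 0 0 0 0 10'
python3 - <<'E'
from h import *
s=read_state();print(s["moment"],s["force"])
R=s["tcp_rot"];p=s["position"];print(p,np.degrees(np.arctan2(-R[0,0]*0+R[1,1],R[0,1]))-90)
E
```

```text
time_s: 5.68
position: [0.4212, 0.0976, 0.0288]
tcp_rot: [[-0.979, 0.205, 0.001], [0.205, 0.979, 0.0], [-0.001, 0.0, -1.0]]
force: [0.1, 0.5, 1.6]
opening: 0.16
grasp_force: 30.0
[ 0.168457    0.0258547  -0.01335328] [0.06045532 0.50380379 1.57991105]
[0.42119098 0.09763203 0.02881794] -11.840253885175272
```

```bash
python3 -m jog '0 0 -5 0 0 0 10;-8.7 -10.5 0 0 0 -0.0507 10;-8.7 -10.5 0 0 0 -0.0507 10;-8.7 -10.5 0 0 0 -0.0507 10;-8.7 -10.5 0 0 0 -0.0507 10;-8.7 -10.5 0 0 0 -0.0507 10;-8.7 -10.5 0 0 0 -0.0507 10;0 0 0 0 0 0 10;0 0 0 0 0 0 10'
python3 - <<'E'
from h import *
import pickle
t=snap("top","t2");pickle.dump(t,open("t2.pkl","wb"))
places("top",("tray","fin","tote","mouth"))
places("top",("tray","fin"))
s=snap("scene");pickle.dump(s,open("s2.pkl","wb"));places("scene",("tray","fin","tote","stop_front"))
a=t["color"][200:320,220:380];b=s["color"][205:325,260:420]
cv2.imwrite("pics/c2.png",np.hstack([cv2.resize(q,None,fx=2.5,fy=4 if 0 else 2.5,interpolation=cv2.INTER_CUBIC) for q in(a,b)])[:,:,::-1])
st=read_state();print(st["force"],st["moment"],st["position"])
E
```

```text
time_s: 6.8
position: [0.4667, 0.0312, 0.0334]
tcp_rot: [[-0.995, -0.096, -0.002], [-0.096, 0.995, 0.0], [0.002, 0.001, -1.0]]
force: [0.0, -0.6, -4.1]
opening: 0.157
grasp_force: 30.0
top tray [([0.5724, 0.0407, 0.0007], 0.91), ([0.6566, 0.1448, 0.1098], 0.46)]
top fin []
top tote [([0.6755, 0.0545, -0.0003], 0.83)]
top mouth [([0.6759, 0.0483, -0.0037], 0.84)]
top tray [([0.5724, 0.0407, 0.0007], 0.91), ([0.6566, 0.1448, 0.1098], 0.46)]
top fin []
scene tray [([0.5689, 0.0439, 0.0039], 0.8)]
scene fin [([0.4803, 0.0288, 0.0274], 0.6)]
scene tote []
scene stop_front [([0.792, 0.0626, 0.0188], 0.74)]
[-0.16989103  0.28992564 -3.54325763] [ 0.01382183  0.37470242 -0.01594299] [0.46784719 0.03089155 0.0335496 ]
```

View pics/c2.png

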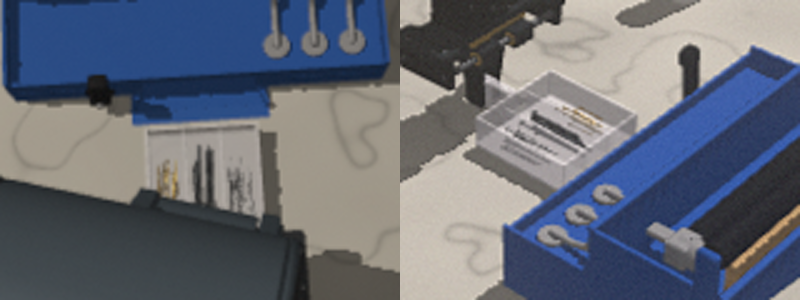

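The tray hangs level, with its nose just short of the ramp. In the crop the nose rim spans x 147-262 and the ramp edge 133-270. I'll measure the lateral offset properly.

Run:
```python
from h import *
import pickle
t=pickle.load(open("t2.pkl","rb"));im=t["color"].astype(int)
b=(im[:,:,2]-im[:,:,0])
for r in range(236,252,2):
    print(r,"blue cols",[ (c) for c in range(262,340) if (b[r,c]>40)!=(b[r,c-1]>40)])
g=im.sum(2)//3
for r in (250,254,260,266,272): print(r,g[r,272:334].tolist())
```

```text
236 blue cols [277, 326]
238 blue cols [273, 327]
240 blue cols [273, 275, 276, 328]
242 blue cols [273, 327]
244 blue cols [273, 328]
246 blue cols [273, 327]
248 blue cols [273, 296]
250 blue cols []
250 [147, 136, 128, 129, 131, 140, 143, 145, 155, 156, 156, 156, 158, 158, 159, 158, 159, 161, 158, 155, 158, 156, 152, 152, 155, 160, 159, 156, 158, 162, 162, 160, 160, 160, 156, 146, 145, 144, 140, 129, 129, 129, 129, 125, 114, 114, 111, 99, 101, 116, 151, 160, 150, 150, 150, 150, 150, 150, 150, 150, 151, 150]
254 [150, 150, 150, 150, 150, 158, 167, 138, 132, 137, 139, 141, 146, 148, 147, 144, 144, 145, 146, 146, 151, 158, 150, 150, 150, 151, 153, 153, 153, 155, 157, 157, 157, 158, 158, 163, 164, 157, 157, 157, 157, 157, 157, 156, 156, 156, 156, 157, 157, 158, 158, 138, 81, 81, 80, 80, 80, 80, 104, 149, 149, 150]
260 [150, 150, 151, 150, 150, 155, 167, 158, 153, 157, 155, 155, 156, 157, 157, 157, 157, 158, 156, 157, 158, 162, 159, 155, 155, 156, 142, 85, 116, 148, 106, 69, 87, 117, 157, 161, 168, 157, 158, 157, 157, 157, 158, 158, 158, 157, 157, 156, 157, 156, 161, 156, 95, 80, 80, 80, 79, 98, 139, 149, 150, 150]
266 [150, 150, 151, 150, 150, 154, 164, 164, 149, 157, 151, 136, 147, 116, 134, 152, 158, 152, 143, 158, 158, 161, 165, 156, 149, 107, 65, 67, 103, 143, 90, 43, 57, 104, 157, 159, 165, 160, 155, 151, 155, 155, 151, 150, 154, 157, 156, 154, 156, 157, 159, 157, 118, 80, 80, 79, 80, 80, 106, 149, 149, 149]
272 [151, 150, 150, 150, 151, 152, 163, 170, 147, 158, 146, 110, 124, 121, 145, 145, 149, 122, 129, 150, 156, 161, 166, 148, 143, 93, 76, 43, 97, 146, 107, 50, 60, 114, 158, 158, 163, 163, 151, 119, 83, 111, 77, 85, 113, 127, 156, 142, 120, 157, 156, 160, 155, 81, 80, 80, 80, 82, 80, 105, 150, 150]
```

Run:
```python
from h import *
import pickle
t=pickle.load(open("t2.pkl","rb"))
x=np.array([.9952,.0976,0]);y=np.array([-.0976,.9952,0]);M=np.array([.6775,.052,0])
for n,uv,z in(("rampL",(273,242),.002),("rampR",(327.6,242),.002),("rampL",(273,246),.001),("rampR",(327.6,246),.001),("trL",(277.6,254),.041),("trR",(323.5,254),.041),("trL",(277.8,272),.041),("trR",(324.7,272),.041)):
    p=onz(t,uv,z);print(n,p.round(4),((p-M)@x).round(4),((p-M)@y).round(4))
```

```text
rampL [0.6568 0.1242 0.002 ] -0.0136 0.0738
rampR [ 0.6619 -0.0243  0.002 ] -0.0229 -0.0745
rampL [0.6458 0.1236 0.001 ] -0.0245 0.0744
rampR [ 0.651  -0.0247  0.001 ] -0.0339 -0.0737
trL [0.6159 0.1061 0.041 ] -0.056 0.0599
trR [ 0.62   -0.0138  0.041 ] -0.0636 -0.0598
trL [0.5684 0.103  0.041 ] -0.1036 0.0614
trR [ 0.5725 -0.0183  0.041 ] -0.1113 -0.0597
```

Ramp and tray are both centred in the tote's y to within 1 mm, so I'll advance.

```bash
for i in 1; do python3 -m jog '-10 0 0 0 0 0 10;-10 0 0 0 0 0 10;-10 0 0 0 0 0 10;0 0 0 0 0 0 10'; done; python3 -m jog '-6 0 0 0 0 0 10;-6 0 0 0 0 0 10;0 0 0 0 0 0 10'; python3 -m jog '-6 0 0 0 0 0 10;-6 0 0 0 0 0 10;0 0 0 0 0 0 10'
```

```text
time_s: 7.9
position: [0.5005, 0.0336, 0.0339]
tcp_rot: [[-0.995, -0.097, 0.005], [-0.097, 0.995, -0.001], [-0.005, -0.001, -1.0]]
force: [1.4, 0.3, -2.3]
opening: 0.161
grasp_force: 30.0
time_s: 8.28
position: [0.511, 0.0349, 0.0337]
tcp_rot: [[-0.995, -0.097, 0.003], [-0.097, 0.995, -0.0], [-0.002, -0.001, -1.0]]
force: [-0.8, 0.5, 0.3]
opening: 0.159
grasp_force: 30.0
time_s: 8.65
position: [0.5231, 0.036, 0.0336]
tcp_rot: [[-0.995, -0.097, 0.003], [-0.097, 0.995, -0.0], [-0.003, -0.001, -1.0]]
force: [-0.5, 0.9, -1.3]
opening: 0.155
grasp_force: 30.0
```

```bash
python3 -m jog '-6 0 0 0 0 0 10;-6 0 0.5 0 0 0 10;-6 0 0 0 0 0 10;-6 0 0.5 0 0 0 10;-6 0 0 0 0 0 10;0 0 0 0 0 0 10'|sed -n '1,4p';  python3 -c "
from rig import *
s=read_state();print(s['force'],s['moment'])"; python3 -m jog '-6 0 0 0 0 0 10;-6 0 0 0 0 0 10;-6 0 0 0 0 0 10;-6 0 0 0 0 0 10;-6 0 0 0 0 0 10;0 0 0 0 0 0 10'|sed -n '1,4p';  python3 -c "
from rig import *
s=read_state();print(s['force'],s['moment'])"
```

```text
time_s: 9.4
position: [0.5532, 0.039, 0.0326]
tcp_rot: [[-0.995, -0.097, 0.003], [-0.097, 0.995, -0.0], [-0.003, -0.001, -1.0]]
force: [0.6, -0.3, -0.1]
[ 0.59381232 -0.26055959 -0.08844747] [ 0.09975932 -0.16117771  0.03251162]
time_s: 10.15
position: [0.583, 0.0419, 0.0327]
tcp_rot: [[-0.995, -0.097, 0.003], [-0.097, 0.995, -0.0], [-0.003, -0.0, -1.0]]
force: [1.0, 0.8, -1.2]
[ 1.04006955  0.78080122 -1.24707721] [ 0.11463095 -0.14101204  0.0287635 ]
```

```bash
python3 -m jog '-6 0 0 0 0 0 10;-6 0 0 0 0 0 10;-6 0 0 0 0 0 10;-6 0 0 0 0 0 10;0 0 0.9 0 0 0 10;0 0 0 0 0 0 10';  python3 - <<'E'
from h import *
snap("top");places("top",("tray",))
s=snap("scene");places("scene",("tray","lever_tip"))
t=snap("top")
a=t["color"][190:310,220:380];b=s["color"][190:310,270:430]
cv2.imwrite("pics/c3.png",np.hstack([cv2.resize(q,None,fx=2.5,fy=2.5,interpolation=cv2.INTER_CUBIC) for q in(a,b)])[:,:,::-1])
E
```

```text
time_s: 10.9
position: [0.6069, 0.0442, 0.032]
tcp_rot: [[-0.995, -0.097, 0.004], [-0.097, 0.995, -0.0], [-0.004, -0.001, -1.0]]
force: [1.0, 0.9, -0.4]
opening: 0.157
grasp_force: 30.0
top tray []
scene tray []
scene lever_tip [([0.6528, 0.1507, 0.1124], 0.64)]
```

View pics/c3.png

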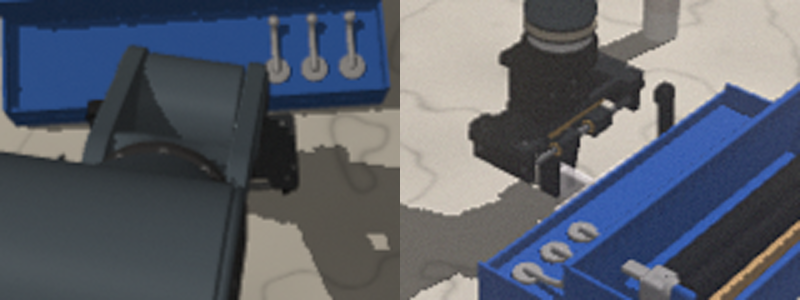

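The tray is in the bay with the gripper still short of the upright lever. I'll release, back off behind the fin and close the fingers to push.

```bash
python3 -m jog '0 0 0 0 0 0 40;0 0 0 0 0 0 40;12 0 0 0 0 0 40;13 0 0 0 0 0 40;13 0 0 0 0 0 40;0 0 0 0 0 0 0;0 0 0 0 0 0 0;0 0 0 0 0 0 0;0 0 0 0 0 0 0';python3 - <<'E'
from h import *
F=[]
for i in range(4): capture("scene");F.append(read_state()["force"])
print(np.round(F,2))
E
```

```text
time_s: 12.32
position: [0.5678, 0.0406, 0.0317]
tcp_rot: [[-0.995, -0.097, 0.001], [-0.097, 0.995, -0.0], [-0.001, -0.0, -1.0]]
force: [0.2, 0.0, -0.6]
opening: 0.094
grasp_force: 0.0
[[ 0.27 -0.03  0.25]
 [ 0.25 -0.4  -0.27]
 [-0.35  0.75  0.04]
 [ 0.04 -0.38 -0.17]]
```

```bash
python3 -m jog '0 0 0 0 -0.14 0 0;0 0 0 0 0 0 0;-4 0 -0.6 0 0 0 0;-3 0 -0.4 0 0 0 0;-2 0 -0.3 0 0 0 0;-2 0 -0.3 0 0 0 0;0 0 0 0 0 0 0'; python3 -m jog '-2 0 -0.3 0 0 0 0;-2 0 -0.3 0 0 0 0;-2 0 -0.3 0 0 0 0;-2 0 -0.3 0 0 0 0;-2 0 -0.3 0 0 0 0' | sed -n '1,2p;4,5p'
```

```text
time_s: 13.4
position: [0.5775, 0.0418, 0.0345]
tcp_rot: [[-0.986, -0.097, 0.137], [-0.096, 0.995, 0.014], [-0.138, 0.0, -0.99]]
force: [-1.2, 0.2, -0.4]
opening: 0.006
grasp_force: 0.6
time_s: 14.02
position: [0.5878, 0.0426, 0.0377]
force: [-1.9, -0.5, -2.0]
opening: 0.005
```

```bash
for k in 1 ; do python3 -m jog '-2 0 0.3 0 0 0 0;-2 0 0.3 0 0 0 0;-2 0 0.3 0 0 0 0' | sed -n '1,2p;4p'; python3 -m jog '-2 0 0.3 0 0 0 0;-2 0 0.3 0 0 0 0;-2 0 0.3 0 0 0 0' | sed -n '1,2p;4p'; python3 -m jog '-1.5 0 0.2 0 0 0 0;-1.5 0 0.2 0 0 0 0' | sed -n '1,2p;4p';done
```

```text
time_s: 14.4
position: [0.5934, 0.0432, 0.0377]
force: [-3.8, 0.1, 1.9]
time_s: 14.78
position: [0.5996, 0.0438, 0.0376]
force: [-4.4, -0.8, 3.4]
time_s: 15.02
position: [0.6027, 0.0441, 0.0376]
force: [-4.6, 0.1, 3.9]
```

```bash
python3 -m jog '-1 0 -0.6 0 0 0 0;-1 0 -0.2 0 0 0 0' | sed -n '1,2p;4p'; python3 -m jog '-1 0 0 0 0 0 0;-1 0 0 0 0 0 0' | sed -n '1,2p;4p';python3 -m jog '-1 0 0 0 0 0 0;-1 0 0 0 0 0 0' | sed -n '1,2p;4p'
```

```text
time_s: 15.28
position: [0.6055, 0.0441, 0.0386]
force: [-2.2, -0.5, -0.9]
time_s: 15.52
position: [0.6066, 0.0444, 0.0387]
force: [-1.3, -0.6, -2.4]
time_s: 15.78
position: [0.6073, 0.0447, 0.0387]
force: [-4.0, -1.0, -1.7]
```

```bash
python3 -m jog '0 0 0 0 0 0 0' | sed -n '1,2p;4p'
```

```text
time_s: 15.9
position: [0.6074, 0.0447, 0.0388]
force: [-4.9, -1.0, -1.0]
```

```bash
python3 -m jog '-0.7 0 0.1 0 0 0 0;0 0 0 0 0 0 0' | sed -n '1,2p;4p'; python3 -m jog '-0.7 0 0.1 0 0 0 0;0 0 0 0 0 0 0' | sed -n '1,2p;4p'
```

```text
time_s: 16.15
position: [0.6077, 0.0447, 0.0387]
force: [-5.0, -1.3, -1.2]
time_s: 16.4
position: [0.6079, 0.0448, 0.0385]
force: [-5.8, -1.8, -0.6]
```

```bash
python3 -m jog '-1 0.2 0.1 0 0 0 0;0 0 0 0 0 0 0' | sed -n '1,2p;4p'; python3 -m jog '-1 0.2 0.1 0 0 0 0;0 0 0 0 0 0 0' | sed -n '1,2p;4p'
```

```text
time_s: 16.65
position: [0.6081, 0.0451, 0.0385]
force: [-6.8, -2.0, 0.5]
time_s: 16.9
position: [0.6083, 0.0453, 0.0385]
force: [-9.0, -3.0, 1.2]
```

```bash
python3 -m jog '-0.5 -0.4 0 0 0 0 0;0 0 0 0 0 0 0;0 0 0 0 0 0 0;0 0 0 0 0 0 0' | sed -n '1,2p;4p'
python3 - <<'E'
from h import *
F=[]
for i in range(4): capture("wrist");F.append(read_state()["force"])
print(np.mean(F,0))
s=snap("wrist","w4")
E
```

```text
time_s: 17.4
position: [0.6084, 0.0452, 0.0385]
force: [-9.1, -2.4, 1.5]
[-9.28897639 -2.20433255  1.48488029]
```

View pics/w4.png

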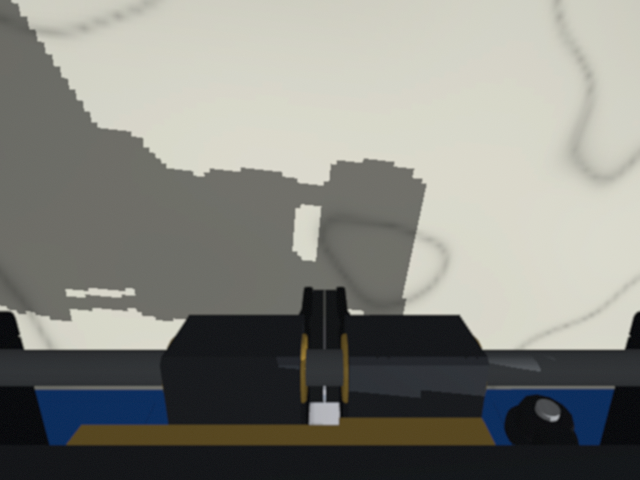

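The fin end (324,412) sits centred against the closed fingers, with the lever tip at the right (547,410). I'll press slightly more for margin, then back off and look.

```bash
python3 -m jog '-0.8 0 0 0 0 0 0;0 0 0 0 0 0 0;0 0 0 0 0 0 0;0 0 0 0 0 0 0' | sed -n '1,2p;4p'; python3 -m jog '1 0 -0.2 0 0 0 0;3 0 -0.5 0 0 0 0;10 0 -2 0 0 0 0;15 0 -4 0 0 0 0;0 0 -10 0 0.14 0 0;40 0 -40 0 0 0 0;40 0 -60 0 0 0 0;0 0 -60 0 0 0 0;0 0 -40 0 0 0 0;0 0 0 0 0 0 0'
python3 - <<'E'
from h import *
import pickle
d=snap("wrist","w5");pickle.dump(d,open("w5.pkl","wb"))
places("wrist",("tray","fin","tote","mouth","lever_pivot","lever_tip"))
d=snap("scene");pickle.dump(d,open("s5.pkl","wb"));places("scene",("lever_tip","lever_pivot","fin","tray"))
E
```

```text
time_s: 18.15
position: [0.6086, 0.0452, 0.0385]
force: [-10.8, -2.8, 2.2]
time_s: 19.4
position: [0.5121, 0.0344, 0.2487]
tcp_rot: [[-0.995, -0.097, 0.015], [-0.097, 0.995, -0.002], [-0.014, -0.003, -1.0]]
force: [-0.6, 0.1, -0.9]
opening: 0.004
grasp_force: 0.0
wrist tray []
wrist fin [([0.6452, 0.0478, 0.0209], 0.63)]
wrist tote []
wrist mouth []
wrist lever_pivot []
wrist lever_tip []
scene lever_tip [([0.6542, 0.1508, 0.1123], 0.59)]
scene lever_pivot [([0.6554, 0.1592, 0.0313], 0.66)]
scene fin [([0.6469, 0.0454, 0.0257], 0.46)]
scene tray []
```

View pics/w5.png

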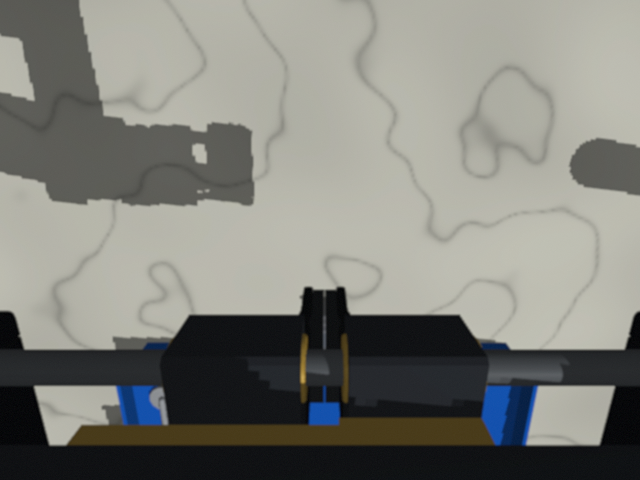

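The fin reads x_tote about -0.032, so the tray is at about +0.063, which is home; the lever is still upright. I'll move to the lever's +y side.

```bash
python3 -m jog '-37.5 35 0 0 0 0 0;-37.5 35 0 0 0 0 0;-37.5 36 0 0 0 0 0;-37.5 36 0 0 0 0 0;0 0 40 0 0 0 0;0 0 40 0 0 0 0;0 0 40 0 0 0 0;0 0 16 0 0 0 0;0 0 0 0 0 0 0'
python3 - <<'E'
from h import *
s=read_state();x=np.array([.9952,.0976,0]);y=np.array([-.0976,.9952,0]);M=np.array([.6775,.052,0])
p=np.array(s["position"])-M;print(p@x,p@y,p[2])
t=snap("top");c=snap("scene");places("scene",("lever_tip","lever_pivot"))
a=t["color"][170:290,190:350];b=c["color"][170:290,290:450]
cv2.imwrite("pics/c6.png",np.hstack([cv2.resize(q,None,fx=2.5,fy=2.5,interpolation=cv2.INTER_CUBIC) for q in(a,b)])[:,:,::-1])
E
```

```text
time_s: 21.12
position: [0.643, 0.1906, 0.1069]
tcp_rot: [[-0.995, -0.097, -0.002], [-0.097, 0.995, -0.0], [0.002, -0.0, -1.0]]
force: [-0.3, 0.9, 0.5]
opening: 0.007
grasp_force: 0.0
-0.020839838420137057 0.14129065111064293 0.10691334406238621
scene lever_tip [([0.6576, 0.148, 0.1103], 0.7)]
scene lever_pivot [([0.6569, 0.1572, 0.0299], 0.57)]
```

View pics/c6.png

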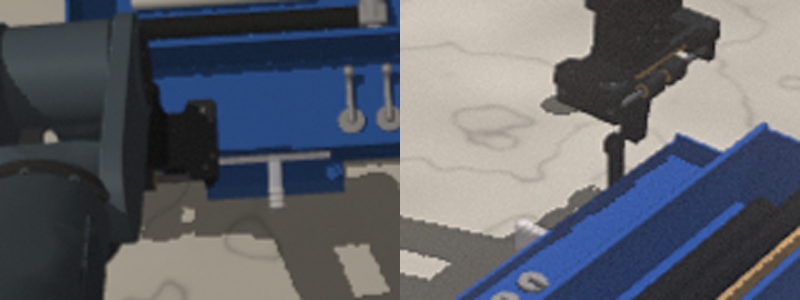

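The fingers stand on the lever's +y side, and the tray front is at the face (about row 155, x 218-330) with the fin in the middle. Now I'll swing the lever.

```bash
python3 -m jog '-5 -7 -1 0 0 0 0;0 -7 -1 0 0 0 0;0 -8 -1.5 0 0 0 0;0 -8 -1.5 0 0 0 0;0 -6 1.5 0 0 0 0;0 -6 1.5 0 0 0 0;0 -5.5 2.7 0 0 0 0;0 -5.5 2.7 0 0 0 0'; python3 -m jog '0 -4.8 3.7 0 0 0 0;0 -4.8 3.7 0 0 0 0;0 -4 4.5 0 0 0 0;0 -4 4.5 0 0 0 0;0 -3 5.2 0 0 0 0;0 -3 5.2 0 0 0 0;0 -2 5.5 0 0 0 0' | sed -n '1,2p;4p'; python3 -m jog '0 -1.5 4 0 0 0 0;0 0 1.5 0 0 0 0;0 0 0 0 0 0 0' | sed -n '1,2p;4p'
```

```text
time_s: 22.32
position: [0.654, 0.138, 0.1046]
tcp_rot: [[-0.995, -0.097, 0.001], [-0.097, 0.995, -0.0], [-0.001, -0.0, -1.0]]
force: [-0.6, 0.8, 3.6]
opening: 0.003
grasp_force: 1.3
time_s: 23.2
position: [0.6562, 0.1125, 0.0718]
force: [0.7, -1.4, 3.0]
time_s: 23.58
position: [0.6557, 0.1118, 0.0662]
force: [0.7, -0.4, 0.7]
```

```bash
python3 -m jog '0 0 2 0 0 0 0;0 0 0 0 0 0 0' | sed -n '1,2p;4p'; python3 -m jog '0 0 2 0 0 0 0;0 0 0 0 0 0 0' | sed -n '1,2p;4p'; python3 -m jog '0 0 1.5 0 0 0 0;0 0 0 0 0 0 0' | sed -n '1,2p;4p'
```

```text
time_s: 23.82
position: [0.6558, 0.1116, 0.0645]
force: [-0.5, -1.0, 1.4]
time_s: 24.08
position: [0.656, 0.1115, 0.0625]
force: [-0.3, -0.4, 0.3]
time_s: 24.32
position: [0.6561, 0.1115, 0.0611]
force: [-0.3, -0.7, 1.4]
```

```bash
python3 -m jog '0 0 1.5 0 0 0 0;0 0 0 0 0 0 0' | sed -n '1,2p;4p'; python3 -m jog '0 0 1.5 0 0 0 0;0 0 0 0 0 0 0' | sed -n '1,2p;4p'
```

```text
time_s: 24.58
position: [0.6563, 0.1114, 0.0603]
force: [-0.8, -1.4, 5.7]
time_s: 24.82
position: [0.6563, 0.1114, 0.0601]
force: [-4.6, -2.7, 11.8]
```

The stop is reached (w = 38 mm, force rising to 12 N). I'll hold, lift off, move away and check.

```bash
python3 -m jog '0 0 0 0 0 0 0;0 0 0 0 0 0 0;0 0 -3 0 0 0 0;0 0 -20 0 0 0 0;20 0 -50 0 0 0 0;40 0 -50 0 0 0 0;50 0 -50 0 0 0 0;50 0 0 0 0 0 0;50 0 0 0 0 0 0;0 0 0 0 0 0 0' | sed -n '1,2p;4p'
python3 - <<'E'
from h import *
import pickle
t=snap("top");c=snap("scene");places("scene",("lever_tip","lever_pivot","fin","block","tube"));w=snap("wrist")
a=t["color"][190:310,220:380];b=c["color"][190:310,270:430]
cv2.imwrite("pics/c7.png",np.hstack([cv2.resize(q,None,fx=2.5,fy=2.5,interpolation=cv2.INTER_CUBIC) for q in(a,b)])[:,:,::-1])
E
```

```text
time_s: 26.08
position: [0.449, 0.0922, 0.2247]
force: [0.5, -0.2, -0.7]
scene lever_tip []
scene lever_pivot [([0.6565, 0.1571, 0.0313], 0.64)]
scene fin [([0.6496, 0.047, 0.0286], 0.57), ([0.6543, 0.1596, 0.03], 0.38)]
scene block [([0.5082, -0.35, -0.0002], 0.7)]
scene tube [([0.4624, 0.3652, -0.0053], 0.92)]
```

View pics/c7.png

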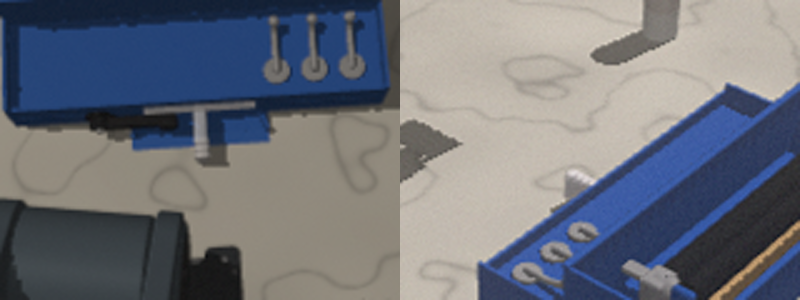

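The lever lies level across the tray front ((90,120)-(178,122)), and the tray's front rim shows at (145,108)-(255,103). One numeric check of its depth and yaw before handing in.

Run:
```python
from h import *
x=np.array([.9952,.0976,0]);y=np.array([-.0976,.9952,0]);M=np.array([.6775,.052,0])
t=snap("top")
for u,v in((145,108),(200,105.5),(255,103)):
    p=onz(t,(220+u/2.5,190+v/2.5),.039)-M;print((p@x).round(4),(p@y).round(4))
```

```text
0.0005 0.0565
-0.0004 -0.0017
-0.0014 -0.0601
```

```bash
python3 -c "
from rig import *
print(hand_in())"
```

```text
the job is handed in; nothing more can be done
None
```

The job is handed in, with no verdict returned: the tray is pressed home on its buffers (about 11 N on the pusher, estimated 8–9 N on the buffers), the lever is down against its stop, the block and tube read where they started, and the arm is clear at about 26 s.

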